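Clear the file clip and press the round file home

ROBOT

A 7-joint arm with a two-finger parallel gripper is mounted at the origin on the work surface. World frame = base frame: x ahead of the robot, y to its left, z up, the work surface at z = 0. Lengths are in m, angles in rad, forces in N, time in s.
With the tool pointing down it reaches from about 0.4 to 0.875 m from the base axis. Payload 19.3 kg.
Tool frame: the origin (TCP) lies on the centre line of the jaws, within the pads' length; the fingertips stand 19 mm ahead of it and the grasp point (between the pads) is the TCP (bot.nose_length is the distance from the TCP to the fingertips, in m); y points along the fingers, z is the direction in which the jaws open and shut, and the axes are right-handed (so a half turn about y gives the same grasp; the last joint's range is limited). The gripper opens to 85 mm and grips with 20 to 120 N. Pads are 22 mm wide; open, the fingers measure 114 mm over their backs; the gripper's body (76 mm by 85 mm) begins 54 mm behind the grasp point. The pads swing forward as they close: fully open they stand 13 mm farther back than shut.
Start: joints at [1.108, 0.521, -0.036, 1.599, 0.021, 1.021, -0.113], TCP at [0.239, -0.577, 0.25] pointing down, gripper open.
Joint ranges: [-2.91, 2.91], [-0.3, 2.13], [-1.5, 1.42], [0.17, 2.43], [-1.26, 4.41], [0.16, 1.93], [-2.52, 2.52]. Speed limits (rad/s): [1.89, 1.89, 2.39, 2.39, 3.01, 3.01, 3.01].

INTERFACE

Orientations are given as [roll, pitch, yaw] about the fixed x, y, z axes, in that order (R = Rz(yaw) Ry(pitch) Rx(roll)).
In Python, from workcell import observe, cams, workorder, bot gives the robot as it stands. The module is installed in compiled form; this text tells all that it offers.
- The arm moves only by the tool apply_moves, never from a script. Its arguments are lists of equal length, an entry for each row: "jaw": the opening, from -1 (shut) to 1 (fully open), so that 0 is half open; "translation": the shift along the world's x, y, z in m, a list of three; "angular": the turn, a rotation vector about the world's x, y, z in degrees, a list of three. In form: {"jaw": [jaw, ...], "translation": [[x, y, z], ...], "angular": [[ax, ay, az], ...]}. A call has 1 to 5 rows; each row is the pose to reach, as a shift and turn from the pose commanded when the call began; what a row does not reach only later rows make up. A row lasts 1/10 s, in which the tool goes at most 50 mm and 8.59 degrees, less where a joint would pass 70% of its speed; a pose out of reach is approached as far as the arm can. A call with a gripper value outside its range is refused whole. The fingers move at their own pace and stop on an object; "newtons" is the grip in N (left out, the last holds). Time passes only in rows, so rows that repeat a pose let the fingers close. It gives the time, the measured TCP pose, the force and the opening at its end, in the units of the state.
- observe(): the state, without advancing time (a new reading comes with each control period).
- cams.grab_frame(name): name is "scene" or "top"; returns a dict with "pixels" (384x512x3 uint8, red, green, blue), "mtx" (3x3 intrinsics, pixels), "R" (3x3) and "t" (3): a world point X has camera coordinates R X + t. Camera axes: x right, y down, z forward; pixel columns grow to the right and rows downward; lengths in m; the calibration is good to about 2 mm. A picture is of the moment at which its call begins. There is no depth.
- workorder.job_done(): hands the job in, once; it reports no verdict.
The state is a dict: "clock": time; "qpos": joint angles; "qd": joint speeds; "joint_efforts": joint torques, N m; "position": TCP position; "tool_rot": TCP orientation; "force": force on the tool from outside, world axes, zero at the start; "moment": the same for the moment, N m; "grip_width": finger opening in m.
Only numpy, scipy, OpenCV 4.12 (cv2) and the standard library are available. Lean on these libraries where they do the work, as an engineer would, in place of code of your own. Each camera call takes 0.05 s, during which the arm holds its last target. There are 200 camera calls.

TASK

The spring clip on the bench has a blue sanding block standing in it: first take the block out and put it in the green tray. Then take the round file from its wooden rest, lay it lengthwise over the clip with the middle of its blade midway between the two forks (handle at either end), and press it down past the sprung jaw until it sits fully home on the fork floors with the jaw snapped shut over it. Let go of everything, and leave the other things on the bench where they are.

Things in the scene. Friction and masses are not known exactly. Their poses are not given: they have to be found in the camera images.
- clip: fixed spring clip on a wooden base 150 x 84 x 14 mm; origin: centre of its underside; x along its length, the line the file must lie in, z up. Two forks at x = -45 and +45 mm, each 16 mm wide. Orange fixed prongs at the -y side (inner face y = -9.5 mm, flared outwards from z = 74 to 95 mm), steel sprung jaw at +y. 74 mm free along x between the forks gives fingers closing across y room.
- clip_seat (a point): where the axis of the file's blade lies when home: midway between the forks, 52 mm above the bench. Same axes as the clip (x along the file, y towards the sprung jaw, z up). The fork floors are 8 mm below it.
- jaw (a joint): opening (rad) of the sprung jaw, hinged along the clip's x (10 mm thick bar at y = 27, z = 22 mm): 0 shut, 0.5 at most. A tooth at each fork, lead-in ramps 28 deg from vertical, tops at z = 84 mm. A blade pushed down meets the ramps 20 mm above its seat, opens the jaw to about 0.1 and it snaps back over the blade. The push takes about 8 to 20 N; its own weight leaves it 17 mm high, not home.
- block: loose sanding block, blue with cork underside, 50 x 30 x 72 mm (x, y, z), about 90 g; origin: centre of its underside. It starts upright on the clip's base (14 mm above the bench) between the forks, its 50 mm side along the clip's x within 5 deg; it can be gripped from above across its 30 mm.
- block_center (a point): the middle of the sanding block, 36 mm above its underside when it stands upright
- tray: fixed green open tray, 130 x 170 mm (x, y), 30 mm high, walls and floor 5 mm thick; origin at the centre of its underside, on the bench; z up
- rest: fixed light-wood file rest: base 130 x 70 x 10 mm, origin at the centre of its underside on the bench, x along its length. Two notched supports at x = -45 and +45 mm (14 mm wide, 40 mm across, top at z = 42 mm, notch 20 mm wide with floor at z = 28 mm); between them the blade can be gripped from above.
- file: loose round file, about 160 g, 200 mm long. Origin on its axis at mid-blade, near the centre of mass; x along the axis to the handle: steel blade 16 mm in diameter from x = -62.5 to 62.5 mm, then brass ferrule and dark wooden handle, up to 26 mm thick, to 137.5 mm. It starts level in the notches of the rest, axis 36 mm above the bench, and may roll about its own axis.
- glue: yellow glue bottle, 60 mm diameter, 150 mm high, standing; origin under its centre. To be left alone
- varnish: amber varnish jar with black lid, 64 mm diameter, 85 mm high; origin under its centre. To be left alone
- screwdriver: screwdriver with red handle, 180 mm long, lying. To be left alone
- brush: wooden-handled brush, 180 mm long, lying. To be left alone
- plane: wooden hand plane 170 x 50 mm, about 80 mm high. To be left alone
- mug: blue mug, 76 mm diameter, 85 mm high. To be left alone
- offcut: light-wood offcut, 100 x 45 x 28 mm, lying. To be left alone
- spool: black string spool (ring), 56 mm diameter, 22 mm high, lying flat. To be left alone
Things that resemble listed ones, but are neither listed nor needed, are in the scene too. What is shaped like the rest but pink is not meant.

How it is judged:
On the way, in this order (a step that is already met when the one before it is completed fails the run):
1. the sanding block is in the tray, let go (x of block_center in the frame of tray between -0.055 and 0.055 m and y of block_center in the frame of tray between -0.075 and 0.075 m and height (world z) of block_center below 0.055 m and contact force between the fingers and block below 0.1 N), for 0.2 s.
2. the file is off its rest (horizontal distance between file and rest above 0.07 m), for 0.1 s.
3. the robot presses the file down over the clip so that it pushes the jaw open (value of joint jaw above 0.06 rad and horizontal distance between file and clip_seat below 0.025 m and angle between the x axis of file and the x axis of clip_seat, either way round below 0.15 rad and contact force between any of the fingers, the arm and file above 0.5 N), for 0.02 s.
At the end, for the whole second after the job is handed in: Block at rest in the tray (its middle within 55 mm in x, 75 mm in y of the tray centre, under 55 mm high); file at rest home in the clip (blade middle within 15 mm along, 4 mm sideways and in height, axis within 0.06 rad), jaw shut (under 0.04 rad) (x of block_center in the frame of tray between -0.055 and 0.055 m and y of block_center in the frame of tray between -0.075 and 0.075 m and height (world z) of block_center below 0.055 m and x of file in the frame of clip_seat between -0.015 and 0.015 m and y of file in the frame of clip_seat between -0.004 and 0.004 m and z of file in the frame of clip_seat between -0.004 and 0.004 m and angle between the x axis of file and the x axis of clip_seat, either way round below 0.06 rad and value of joint jaw below 0.04 rad and linear speed of each of file, block below 0.02 m/s); the robot touches nothing.
It fails at once if another thing on the bench is moved by more than 30 mm (distance of any of glue, varnish, screwdriver, brush, plane, mug, offcut, spool from where it was at the start of the episode above 0.03 m).
It also fails if it takes over 61 s, if anything falls off the work surface, if the arm or the gripper's body presses on something with over 40 N, if the wrist force passes 120 N, or if a joint passes its speed limit or range.

## Working session

There is one attempt and no reset: what is moved stays moved. The work goes in short steps, Python scripts to look and compute and a tool call to move; the robot and the scene stay as the last step left them, time stands still between calls to the robot, and variables do not carry over. Pictures are saved under pics/ and viewed, about 8 in all and at most 12, crops included, and the job is handed in when it is done.

Besides the shell and the picture viewer there is one more tool, called in YAML: its name, and indented under it one key for each argument. apply_moves: Moves the arm, as the interface text tells. Its arguments: {"type":"object","properties":{"jaw":{"type":"array"},"translation":{"type":"array"},"angular":{"type":"array"},"newtons":{"type":"number"}},"required":["jaw","translation","angular"]}

```bash
mkdir -p pics
cat > h.py <<'E'
import numpy as np, cv2
from workcell import observe, cams, workorder, bot
def grab(n,save=None):
    f=cams.grab_frame(n)
    if save: cv2.imwrite('pics/'+save,f['pixels'][:,:,::-1])
    return f
def ray(f,u,v,z):
    K,R,t=map(np.array,(f['mtx'],f['R'],f['t'])); d=R.T@np.linalg.solve(K,[u,v,1]); c=-R.T@t
    return c+d*(z-c[2])/d[2]
def proj(f,X):
    p=np.array(f['mtx'])@(np.array(f['R'])@np.array(X)+np.array(f['t'])); return p[:2]/p[2]
E
python3 - <<'E'
from h import *
import pickle
a=grab('top','top0.png');b=grab('scene','scene0.png');pickle.dump((a,b),open('f0.pkl','wb'))
for f in (a,b): print(np.round(f['mtx'],1).tolist(),np.round(-np.array(f['R']).T@f['t'],3),np.round(f['R'],2).tolist())
print(observe())
E
```

```text
[[393.0, 0.0, 251.4], [0.0, 393.0, 188.5], [0.0, 0.0, 1.0]] [0.342 0.079 1.352] [[0.01, -1.0, -0.02], [-0.99, -0.01, -0.12], [0.12, 0.02, -0.99]]
[[406.5, 0.0, 259.6], [0.0, 406.5, 188.4], [0.0, 0.0, 1.0]] [1.233 0.569 0.809] [[-0.56, 0.83, 0.01], [0.54, 0.37, -0.76], [-0.63, -0.42, -0.65]]
{'clock': 0.1, 'qpos': array([ 1.10777903,  0.52196711, -0.03634943,  1.59991934,  0.02120067,
        1.02105226, -0.11276527]), 'qd': array([-3.12375110e-04, -2.30207111e-03, -3.31368320e-05, -1.96706614e-03,
       -9.54353626e-04,  1.85815296e-03,  6.10513884e-04]), 'joint_efforts': array([ 1.56476850e-03, -9.28495502e+01,  1.98253445e+00, -3.70535946e+01,
        1.79520511e-02,  5.27503202e-03,  1.20426617e-05]), 'position': array([ 0.23913193, -0.57716758,  0.24978644]), 'tool_rot': array([-1.57175604e+00, -5.39258571e-05, -2.74873272e+00]), 'force': array([0.2472465 , 0.55896502, 0.17951807]), 'moment': array([-0.03556539,  0.02493913,  0.00876903]), 'grip_width': 0.0855126773722401}
```

View pics/top0.png

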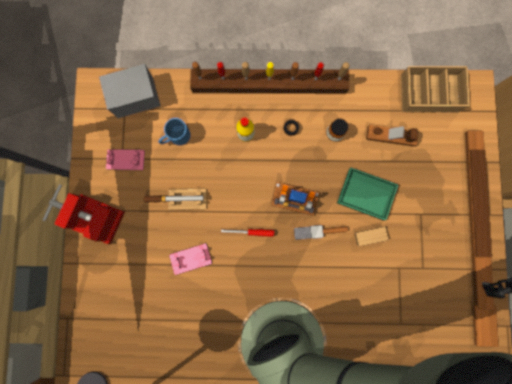

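View pics/scene0.png

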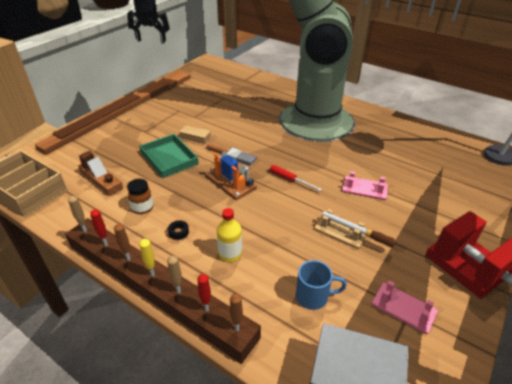

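The top view shows the clip and block near (298,196), the tray at (369,194) and the file rest at (185,198), with the handle on the left (+y). The decoys are pink. Next I'll measure and zoom in.

Run:
```python
from h import *
import pickle
a,b=pickle.load(open('f0.pkl','rb'))
A=a['pixels'];B=b['pixels']
c=[cv2.resize(x[:,:,::-1],(400,300),interpolation=cv2.INTER_CUBIC) for x in (A[166:226,258:338],A[166:226,140:220],B[135:210,195:295],B[195:258,305:405])]
cv2.imwrite('pics/z0.png',np.vstack([np.hstack(c[:2]),np.hstack(c[2:])]))
def comp(img,lo,hi,x0,x1,y0,y1,n):
    m=cv2.inRange(cv2.cvtColor(img,cv2.COLOR_RGB2HSV),lo,hi);k=np.zeros_like(m);k[y0:y1,x0:x1]=m[y0:y1,x0:x1]
    cs,_=cv2.findContours(k,cv2.RETR_EXTERNAL,cv2.CHAIN_APPROX_NONE)
    cs=sorted(cs,key=cv2.contourArea)[::-1][:n]
    return cs
cs=comp(A,(60,80,30),(90,255,255),330,410,160,225,1)[0]
box=cv2.boxPoints(cv2.minAreaRect(cs)); P=np.array([ray(a,u,v,.03)[:2] for u,v in box]); print('tray',cv2.contourArea(cs),P.round(3).tolist(),P.mean(0).round(4))
for nm,f,w in (('top',a,(258,338,166,226)),('sc',b,(195,295,135,210))):
  for c in comp(f['pixels'],(100,120,60),(125,255,255),*w,3):
    r=cv2.minAreaRect(c); print('blue',nm,cv2.contourArea(c),np.round(cv2.boxPoints(r),1).tolist(), ray(f,*r[0],.086).round(4))
  for c in comp(f['pixels'],(5,170,150),(14,255,255),*w,5):
    r=cv2.minAreaRect(c); print('or',nm,cv2.contourArea(c),np.round(r[0],1), ray(f,*r[0],.09).round(4))
```

```text
tray 1780.0 [[0.462, -0.186], [0.582, -0.23], [0.524, -0.39], [0.405, -0.344]] [ 0.4934 -0.2876]
blue top 123.0 [[288.5, 199.10000610351562], [290.79998779296875, 189.89999389648438], [305.79998779296875, 193.6999969482422], [303.5, 202.89999389648438]] [ 0.4758 -0.0458  0.086 ]
or top 100.5 [280.5 190.3] [0.4948 0.0081 0.09  ]
or top 24.0 [311.7 193.1] [ 0.4866 -0.0923  0.09  ]
or top 5.0 [279.9 205.8] [0.4445 0.01   0.09  ]
or top 0.0 [311. 200.] [ 0.4642 -0.0899  0.09  ]
or top 0.0 [272. 201.] [0.4597 0.0355 0.09  ]
blue sc 196.5 [[216.0, 173.60000610351562], [223.60000610351562, 153.89999389648438], [238.10000610351562, 159.5], [230.5, 179.1999969482422]] [ 0.5101 -0.0298  0.086 ]
or sc 110.5 [238.4 178.3] [0.5381 0.0322 0.09  ]
or sc 19.5 [216.2 156. ] [ 0.4921 -0.0843  0.09  ]
or sc 1.5 [282.5 168.8] [0.4311 0.1103 0.09  ]
or sc 0.0 [209. 145.] [ 0.4599 -0.1386  0.09  ]
or sc 0.0 [216. 147.] [ 0.4559 -0.1142  0.09  ]
```

View pics/z0.png

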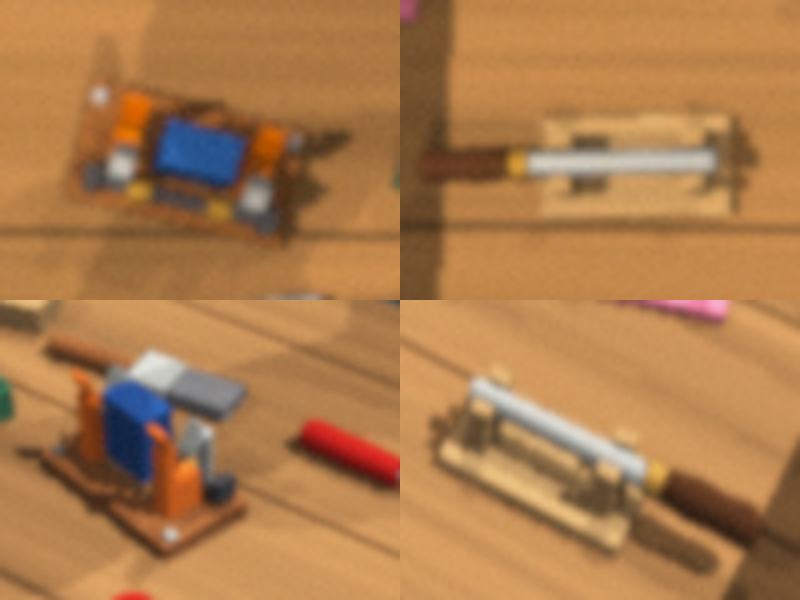

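The zoomed view shows orange prongs on the world +x side of the clip, so clip +y points to world −x. Clip x is roughly world +y, tilted about 14°. The file has its handle at +y, and the block stands between the forks.

Run:
```python
from h import *
import pickle
a,b=pickle.load(open('f0.pkl','rb'))
T=lambda x,y,z:ray(a,258+x/5,166+y/5,z)[:2]
S=lambda x,y,z:ray(b,195+x/4,135+(y-300)/4,z)[:2]
print('base top TL,BL,BR',*[T(*p,.014).round(4) for p in((85,83),(68,197),(285,242))])
print('base scene -x-y,+x-y,+x+y',*[S(*p,.014).round(4) for p in((40,452),(165,555),(247,503))])
print('orange tops T',T(133,97,.095).round(4),T(272,132,.095).round(4))
print('orange tops S',S(80,375,.095).round(4),S(156,428,.095).round(4))
print('block top corners T',*[T(*p,.086).round(4) for p in((168,118),(247,140),(237,186),(157,172))])
print('block top S',*[S(*p,.086).round(4) for p in((105,395),(145,415),(172,402),(130,380))])
# blade
for f,w in((a,(160,212,185,210)),(b,(318,368,205,245))):
    h=cv2.cvtColor(f['pixels'],cv2.COLOR_RGB2HSV); m=cv2.inRange(h,(0,0,140),(179,60,255)); k=0*m; x0,x1,y0,y1=w;k[y0:y1,x0:x1]=m[y0:y1,x0:x1]
    c=max(cv2.findContours(k,0,1)[0],key=cv2.contourArea); r=cv2.minAreaRect(c); q=cv2.boxPoints(r)
    if np.linalg.norm(q[0]-q[1])>np.linalg.norm(q[1]-q[2]): e=(q[0]+q[3])/2,(q[1]+q[2])/2
    else: e=(q[0]+q[1])/2,(q[2]+q[3])/2
    E=[ray(f,*p,.038) for p in e]; print('blade ends',*[x.round(4) for x in E],np.linalg.norm(E[0]-E[1]).round(4))
Z=lambda x,y,z:ray(a,140+(x-400)/5,166+y/5,z)[:2]
print('rest corners base T',*[Z(*p,.010).round(4) for p in((543,118),(730,115),(735,212),(543,215))])
```

```text
base top TL,BL,BR [0.5304 0.0229] [0.4517 0.0341] [ 0.4227 -0.1133]
base scene -x-y,+x-y,+x+y [ 0.5035 -0.1257] [0.5437 0.0261] [0.4616 0.0419]
orange tops T [ 0.5101 -0.0047] [ 0.4883 -0.0939]
orange tops S [ 0.4903 -0.0899] [ 0.5093 -0.0048]
block top corners T [ 0.4978 -0.0279] [ 0.484  -0.0789] [ 0.4541 -0.0723] [ 0.4626 -0.0208]
block top S [ 0.4899 -0.0671] [ 0.4924 -0.0279] [ 0.4684 -0.0212] [ 0.4643 -0.0635]
blade ends [0.471 0.391 0.038] [0.4722 0.2693 0.038 ] 0.1217
blade ends [0.4753 0.2693 0.038 ] [0.4714 0.3922 0.038 ] 0.123
rest corners base T [0.503  0.3898] [0.5063 0.2604] [0.4394 0.2552] [0.4359 0.3872]
```

apply_moves:
  jaw: [1,1,1,1,1]
  translation:
    - [0.02,0.044,0]
    - [0.04,0.088,0]
    - [0.06,0.132,0]
    - [0.08,0.176,0]
    - [0.1,0.22,0]
  angular:
    - [0,0,6]
    - [0,0,12]
    - [0,0,18]
    - [0,0,24]
    - [0,0,30]
  newtons: 40

```text
clock: 0.6
position: [0.3395, -0.3555, 0.2502]
tool_rot: [-1.571, -0.0, -2.221]
force: [1.4, -0.6, -0.5]
grip_width: 0.0856
```

apply_moves:
  jaw: [1,1,1,1,1]
  translation:
    - [0.02,0.044,0]
    - [0.04,0.088,0]
    - [0.06,0.132,0]
    - [0.08,0.176,0]
    - [0.1,0.22,0]
  angular:
    - [0,0,5]
    - [0,0,10]
    - [0,0,15]
    - [0,0,20]
    - [0,0,24]

```text
clock: 1.1
position: [0.4395, -0.1356, 0.2504]
tool_rot: [-1.571, -0.0, -1.803]
force: [0.3, -1.1, 0.1]
grip_width: 0.0856
```

```bash
python3 -c "
from h import *
o=observe();print(o['clock'],o['position'],np.degrees(o['tool_rot']),o['qpos'],o['force'])"
```

```text
1.1 [ 0.43953107 -0.13557378  0.25036048] [-8.99934553e+01 -9.54596987e-03 -1.03305642e+02] [ 0.52836478  0.28335763 -0.43210218  2.00019935  0.15167248  0.88844508
 -0.21677393] [ 0.27838316 -1.08494652  0.12073015]
```

apply_moves:
  jaw: [1,1,1,1,1]
  translation:
    - [0.019,0.044,0]
    - [0.0375,0.0885,0]
    - [0.0375,0.0885,-0.05]
    - [0.0375,0.0885,-0.1]
    - [0.0375,0.0885,-0.14]
  angular:
    - [0,0,0]
    - [0,0,0]
    - [0,0,0]
    - [0,0,0]
    - [0,0,0]

```text
clock: 1.6
position: [0.4759, -0.0485, 0.108]
tool_rot: [-1.572, 0.0, -1.806]
force: [1.3, -1.1, 0.1]
grip_width: 0.0854
```

Run:
```python
from h import *
a=grab('top');b=grab('scene')
cv2.imwrite('pics/z1.png',np.hstack([cv2.resize(x[:,:,::-1],(400,300),interpolation=cv2.INTER_CUBIC) for x in (a['pixels'][156:231,248:348],b['pixels'][125:200,185:285])]))
```

```text
(no output)
```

View pics/z1.png

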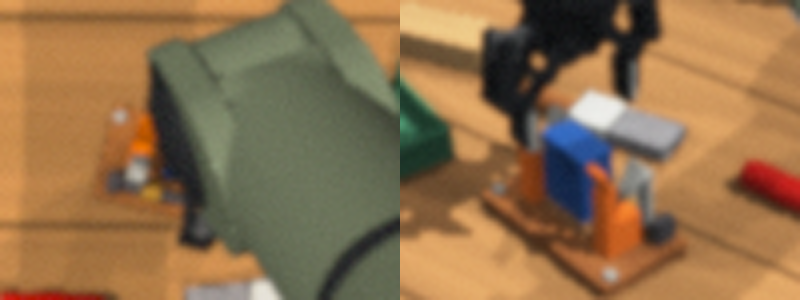

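The fingers straddle the block, and the scene-camera finger is at about (530,130) in the composite. I'll descend and grip.

apply_moves:
  jaw: [1,1,-1,-1,-1]
  translation:
    - [0,0,-0.025]
    - [0,0,-0.045]
    - [0,0,-0.045]
    - [0,0,-0.045]
    - [0,0,-0.045]
  angular:
    - [0,0,0]
    - [0,0,0]
    - [0,0,0]
    - [0,0,0]
    - [0,0,0]

```text
clock: 2.2
position: [0.4776, -0.0491, 0.067]
tool_rot: [-1.569, 0.0, -1.807]
force: [0.5, -0.1, 0.8]
grip_width: 0.0442
```

apply_moves:
  jaw: [-1,-1,-1,-1,-1]
  translation:
    - [0,0,0]
    - [0,0,0]
    - [0,0,0]
    - [0,0,0.02]
    - [0,0,0.06]
  angular:
    - [0,0,0]
    - [0,0,0]
    - [0,0,0]
    - [0,0,0]
    - [0,0,0]

```text
clock: 2.7
position: [0.4755, -0.0487, 0.125]
tool_rot: [-1.574, -0.0, -1.806]
force: [1.1, -0.6, -0.0]
grip_width: 0.0296
```

apply_moves:
  jaw: [-1,-1,-1,-1,-1]
  translation:
    - [0,0,0.045]
    - [0,-0.02,0.07]
    - [0.004,-0.065,0.075]
    - [0.008,-0.11,0.075]
    - [0.01,-0.155,0.075]
  angular:
    - [0,0,0]
    - [0,0,0]
    - [0,0,0]
    - [0,0,0]
    - [0,0,0]

```text
clock: 3.2
position: [0.4868, -0.2057, 0.2016]
tool_rot: [-1.569, -0.0, -1.806]
force: [0.8, 1.0, -0.8]
grip_width: 0.0291
```

apply_moves:
  jaw: [-1,-1,-1,-1,-1]
  translation:
    - [0.004,-0.045,0]
    - [0.006,-0.085,-0.01]
    - [0.006,-0.085,-0.055]
    - [0.006,-0.085,-0.1]
    - [0.006,-0.085,-0.125]
  angular:
    - [0,0,0]
    - [0,0,0]
    - [0,0,0]
    - [0,0,0]
    - [0,0,0]

```text
clock: 3.7
position: [0.4914, -0.2887, 0.073]
tool_rot: [-1.573, 0.001, -1.807]
force: [0.1, 0.1, -1.0]
grip_width: 0.0291
```

apply_moves:
  jaw: [-1,-1,-1]
  translation:
    - [0,0,-0.012]
    - [0,0,-0.018]
    - [0,0,-0.018]
  angular:
    - [0,0,0]
    - [0,0,0]
    - [0,0,0]

```text
clock: 4.0
position: [0.4933, -0.2892, 0.0584]
tool_rot: [-1.57, -0.0, -1.806]
force: [0.6, 0.2, -1.3]
grip_width: 0.0294
```

apply_moves:
  jaw: [-1,0,0.4,0.4,0.4]
  translation:
    - [0,0,-0.002]
    - [0,0,-0.002]
    - [0,0,-0.002]
    - [0,0,-0.002]
    - [0,0,-0.002]
  angular:
    - [0,0,0]
    - [0,0,0]
    - [0,0,0]
    - [0,0,0]
    - [0,0,0]

```text
clock: 4.5
position: [0.4928, -0.289, 0.0556]
tool_rot: [-1.57, -0.0, -1.806]
force: [-0.7, -0.4, -0.3]
grip_width: 0.0595
```

apply_moves:
  jaw: [0.5,0.5,0.5,0.5,0.5]
  translation:
    - [0,0,0]
    - [0,0,0.04]
    - [0,0,0.08]
    - [0,0,0.12]
    - [0,0.03,0.16]
  angular:
    - [0,0,0]
    - [0,0,0]
    - [0,0,0]
    - [0,0,0]
    - [0,0,0]

```text
clock: 5.0
position: [0.492, -0.2616, 0.2167]
tool_rot: [-1.571, -0.001, -1.811]
force: [0.6, 0.6, -0.1]
grip_width: 0.064
```

apply_moves:
  jaw: [0.5,0.5,0.5,0.5,0.5]
  translation:
    - [0,0.045,0]
    - [-0.002,0.09,0]
    - [-0.004,0.135,0]
    - [-0.006,0.18,0]
    - [-0.008,0.225,0]
  angular:
    - [0,0,0]
    - [0,0,0]
    - [0,0,0]
    - [0,0,0]
    - [0,0,0]

```text
clock: 5.5
position: [0.4843, -0.0322, 0.2155]
tool_rot: [-1.57, -0.0, -1.807]
force: [1.4, 0.2, 0.6]
grip_width: 0.0638
```

apply_moves:
  jaw: [0.5,0.5,0.5,0.5,0.5]
  translation:
    - [-0.001,0.045,0]
    - [-0.002,0.09,0]
    - [-0.004,0.135,0]
    - [-0.006,0.18,0]
    - [-0.008,0.225,0]
  angular:
    - [0,0,3]
    - [0,0,6]
    - [0,0,9]
    - [0,0,12]
    - [0,0,14.5]

```text
clock: 6.0
position: [0.4763, 0.1928, 0.2155]
tool_rot: [-1.571, -0.0, -1.551]
force: [1.0, -0.4, -0.7]
grip_width: 0.064
```

apply_moves:
  jaw: [0.5,0.5,0.5,0.5,0.5]
  translation:
    - [-0.002,0.045,0]
    - [-0.004,0.09,0]
    - [-0.0045,0.138,0]
    - [-0.0045,0.138,-0.04]
    - [-0.0045,0.138,-0.085]
  angular:
    - [0,0,0]
    - [0,0,0]
    - [0,0,0]
    - [0,0,0]
    - [0,0,0]

```text
clock: 6.5
position: [0.4722, 0.3311, 0.1301]
tool_rot: [-1.569, 0.002, -1.551]
force: [1.5, -0.5, -1.1]
grip_width: 0.0639
```

Run:
```python
from h import *
a=grab('top');b=grab('scene');o=observe();print(o['clock'],o['position'],np.degrees(o['tool_rot']))
cv2.imwrite('pics/z2.png',np.hstack([cv2.resize(x[:,:,::-1],(400,300),interpolation=cv2.INTER_CUBIC) for x in (a['pixels'][150:240,280:400],b['pixels'][170:260,300:420])]))
```

```text
6.6 [0.46995439 0.32752218 0.12582361] [-90.36294801  -0.25546543 -88.93776514]
```

View pics/z2.png

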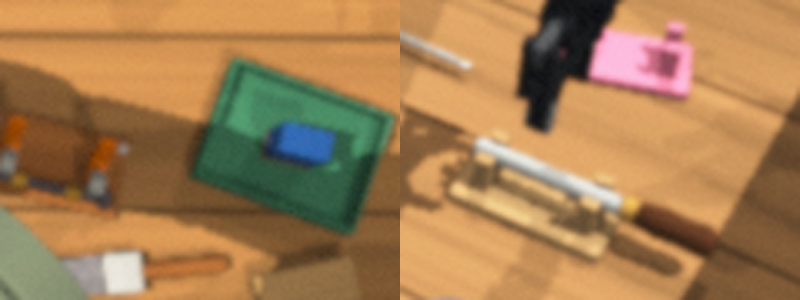

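The block stands in the tray near its centre, and the gripper is above the file blade between the supports.

apply_moves:
  jaw: [0.5,0.5,0.5,-1,-1]
  translation:
    - [0,0,-0.04]
    - [0,0,-0.075]
    - [0,0,-0.088]
    - [0,0,-0.088]
    - [0,0,-0.088]
  angular:
    - [0,0,0]
    - [0,0,0]
    - [0,0,0]
    - [0,0,0]
    - [0,0,0]
  newtons: 90

```text
clock: 7.1
position: [0.473, 0.3297, 0.0443]
tool_rot: [-1.569, 0.001, -1.554]
force: [0.4, 0.4, 0.1]
grip_width: 0.036
```

apply_moves:
  jaw: [-1,-1,-1,-1,-1]
  translation:
    - [0,0,0]
    - [0,0,0]
    - [0,0,0]
    - [0,0,0]
    - [0,0,0.01]
  angular:
    - [0,0,0]
    - [0,0,0]
    - [0,0,0]
    - [0,0,0]
    - [0,0,0]

```text
clock: 7.6
position: [0.4723, 0.329, 0.053]
tool_rot: [-1.571, -0.0, -1.553]
force: [0.7, 0.1, -1.2]
grip_width: 0.0128
```

apply_moves:
  jaw: [-1,-1,-1,-1,-1]
  translation:
    - [0,0,0.03]
    - [0,0,0.07]
    - [0,0,0.11]
    - [0,0,0.14]
    - [0,0,0.14]
  angular:
    - [0,0,0]
    - [0,0,0]
    - [0,0,0]
    - [0,0,0]
    - [0,0,0]

```text
clock: 8.1
position: [0.4735, 0.3302, 0.1973]
tool_rot: [-1.565, 0.004, -1.554]
force: [1.0, 0.9, -2.4]
grip_width: 0.0126
```

Run:
```python
from h import *
b=grab('scene');a=grab('top');o=observe();print(o['clock'],o['position'],np.degrees(o['tool_rot']),o['grip_width'],o['force'],proj(b,o['position']),proj(b,o['position']+[0,.0,-.006]))
cv2.imwrite('pics/z3.png',np.hstack([cv2.resize(x[:,:,::-1],(400,300),interpolation=cv2.INTER_CUBIC) for x in (a['pixels'][150:240,120:240],b['pixels'][150:240,290:410])]))
```

```text
8.2 [0.47239848 0.32892644 0.19330763] [-8.99165802e+01  2.84679933e-02 -8.90110436e+01] 0.012985078638186712 [-0.38810867 -0.70671251 -1.8172018 ] [352.43159449 175.61878537] [352.03950069 177.54414704]
```

View pics/z3.png

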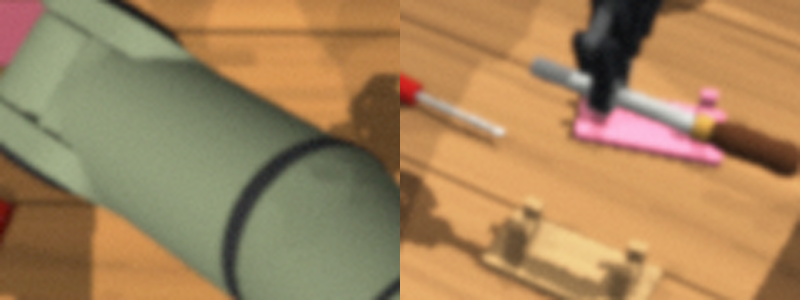

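Run:
```python
from h import *
b=grab('scene')
C=-np.array(b['R']).T@b['t']
def pl(u,v,x):
    d=np.array(b['R']).T@np.linalg.solve(b['mtx'],[u,v,1]); return C+d*(x-C[0])/d[0]
for p in((532,66),(695,125)): print(pl(290+(p[0]-400)/3.333,150+p[1]/3.333,.4724).round(4))
```

```text
[0.4724 0.2688 0.1841]
[0.4724 0.3963 0.1885]
```

apply_moves:
  jaw: [-1,-1,-1,-1,-1]
  translation:
    - [0.001,-0.04,0]
    - [0.002,-0.08,0]
    - [0.003,-0.12,0]
    - [0.004,-0.16,0]
    - [0.005,-0.2,0]
  angular:
    - [0,0,-3]
    - [0,0,-6]
    - [0,0,-9]
    - [0,0,-12]
    - [0,0,-14.5]

```text
clock: 8.75
position: [0.4764, 0.1273, 0.1913]
tool_rot: [-1.573, -0.001, -1.808]
force: [1.1, 0.2, -2.1]
grip_width: 0.0129
```

apply_moves:
  jaw: [-1,-1,-1,-1,-1]
  translation:
    - [0.001,-0.04,0]
    - [0.0015,-0.08,0]
    - [0.0015,-0.12,0]
    - [0.0015,-0.16,-0.02]
    - [0.0015,-0.1755,-0.055]
  angular:
    - [0,0,0]
    - [0,0,0]
    - [0,0,0]
    - [0,0,0]
    - [0,0,0]

```text
clock: 9.25
position: [0.4788, -0.0504, 0.1371]
tool_rot: [-1.569, -0.001, -1.81]
force: [1.2, 0.0, -2.9]
grip_width: 0.0126
```

apply_moves:
  jaw: [-1,-1]
  translation:
    - [0,0,-0.02]
    - [0,0,-0.02]
  angular:
    - [0,0,0]
    - [0,0,0]

```text
clock: 9.45
position: [0.4767, -0.0466, 0.1145]
tool_rot: [-1.576, -0.001, -1.807]
force: [-0.2, 0.5, -1.3]
grip_width: 0.0123
```

Run:
```python
from h import *
b=grab('scene');o=observe();print(o['clock'],o['position'],np.degrees(o['tool_rot']),o['grip_width'],o['force'],proj(b,o['position']))
cv2.imwrite('pics/z4.png',cv2.resize(b['pixels'][125:215,185:305,::-1],(800,600),interpolation=cv2.INTER_CUBIC))
```

```text
9.5 [ 0.47763864 -0.04603897  0.11611485] [-9.02064072e+01 -1.03953690e-02 -1.03466653e+02] 0.01266961886486674 [ 0.83443453  1.14004311 -1.60915001] [229.00857144 150.85787588]
```

View pics/z4.png

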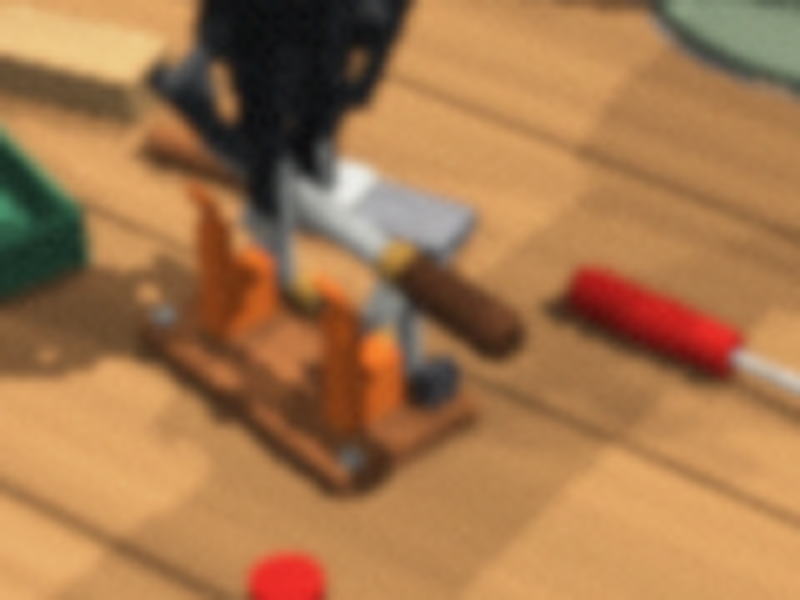

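The file hovers over the clip, with the base corners at about (143,335), (345,490) and (475,405) in the crop, and the ferrule at (393,258). I'll refine the clip pose from these.

Run:
```python
from h import *
import pickle
a,b=pickle.load(open('f0.pkl','rb'))
S=lambda x,y,z:ray(b,185+x/6.667,125+y/6.667,z)[:2].round(4)
L,B,R=S(143,333,.014),S(345,490,.014),S(475,405,.014); print(L,B,R,(L+R)/2,np.degrees(np.arctan2(*(B-L))),np.linalg.norm(B-L),np.linalg.norm(R-B))
l,r=S(197,188,.095),S(333,282,.095); print('prong',l,r,(l+r)/2,np.degrees(np.arctan2(*(r-l))),np.linalg.norm(r-l))
print('screws',S(162,315,.016),S(352,458,.016))
print('ferrule start', S(388,255,.110), 'edges',S(400,240,.110),S(380,275,.110))
# top-view base mask: brown darker than bench
```

```text
[ 0.5084 -0.1157] [0.542  0.0267] [0.4625 0.0406] [ 0.48545 -0.03755] 13.276397042316 0.14631035506757545 0.08070600968948968
prong [ 0.4889 -0.0928] [ 0.5089 -0.0017] [ 0.4989  -0.04725] 12.3822203851557 0.09326955559023534
screws [ 0.4948 -0.1154] [0.5252 0.018 ]
ferrule start [0.4957 0.0182] edges [0.4842 0.0162] [0.5089 0.0236]
```

apply_moves:
  jaw: [-1,-1,-1,-1]
  translation:
    - [0,0,-0.012]
    - [0,0,-0.024]
    - [0,0,-0.03]
    - [0,0,-0.03]
  angular:
    - [0,0,0]
    - [0,0,0]
    - [0,0,0]
    - [0,0,0]
  newtons: 110

```text
clock: 9.9
position: [0.4784, -0.0461, 0.0866]
tool_rot: [-1.572, -0.0, -1.806]
force: [-0.8, 0.1, -0.8]
grip_width: 0.0119
```

Run:
```python
from h import *
b=grab('scene');o=observe();print(o['clock'],o['position'],np.degrees(o['tool_rot']),o['grip_width'],o['force'],o['moment'])
cv2.imwrite('pics/z5.png',cv2.resize(b['pixels'][125:215,185:305,::-1],(800,600),interpolation=cv2.INTER_CUBIC))
```

```text
9.95 [ 0.4786054  -0.04616567  0.08708404] [-9.00315608e+01 -5.76852443e-03 -1.03468285e+02] 0.012044976626827776 [-0.25863908  0.86149088 -1.21551647] [-0.01167277  0.03498365  0.01026614]
```

View pics/z5.png

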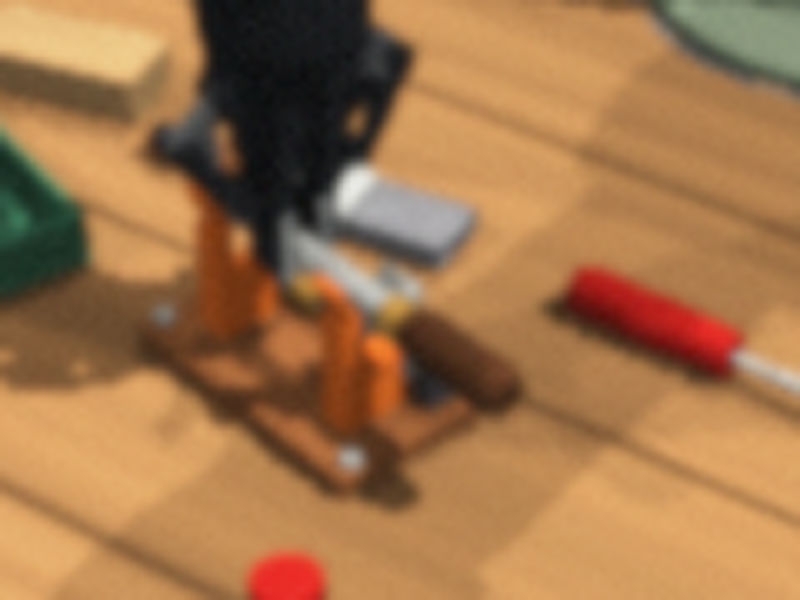

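The blade sits between the orange prong at (335,290) and the steel tooth at (400,280), with no contact force yet. I'll press on down in steps.

apply_moves:
  jaw: [-1,-1,-1,-1]
  translation:
    - [0,0,-0.004]
    - [0,0,-0.008]
    - [0,0,-0.012]
    - [0,0,-0.012]
  angular:
    - [0,0,0]
    - [0,0,0]
    - [0,0,0]
    - [0,0,0]

```text
clock: 10.35
position: [0.4791, -0.0464, 0.0751]
tool_rot: [-1.57, 0.0, -1.807]
force: [2.4, -0.9, -1.5]
grip_width: 0.0122
```

apply_moves:
  jaw: [-1,-1,-1,-1]
  translation:
    - [0,0,-0.003]
    - [0,0,-0.006]
    - [0,0,-0.008]
    - [0,0,-0.008]
  angular:
    - [0,0,0]
    - [0,0,0]
    - [0,0,0]
    - [0,0,0]

```text
clock: 10.75
position: [0.4786, -0.0464, 0.0669]
tool_rot: [-1.571, -0.0, -1.806]
force: [2.3, -0.1, -4.4]
grip_width: 0.0122
```

apply_moves:
  jaw: [-1,-1,-1,-1]
  translation:
    - [0,0,-0.003]
    - [0,0,-0.006]
    - [0,0,-0.008]
    - [0,0,-0.008]
  angular:
    - [0,0,0]
    - [0,0,0]
    - [0,0,0]
    - [0,0,0]

```text
clock: 11.15
position: [0.4785, -0.0464, 0.0602]
tool_rot: [-1.571, -0.001, -1.806]
force: [-7.6, -0.1, 34.5]
grip_width: 0.0123
```

Run:
```python
from h import *
b=grab('scene');o=observe();print(o['clock'],o['position'],np.degrees(o['tool_rot']),o['grip_width'],o['force'],o['moment'])
cv2.imwrite('pics/z6.png',cv2.resize(b['pixels'][125:215,185:305,::-1],(800,600),interpolation=cv2.INTER_CUBIC))
```

```text
11.2 [ 0.47846909 -0.04645512  0.06018065] [-8.99926276e+01 -5.26675148e-02 -1.03499096e+02] 0.012413242923765668 [-7.89922619  0.39481328 35.07067494] [ 0.05449215  1.84468529 -0.03932363]
```

View pics/z6.png

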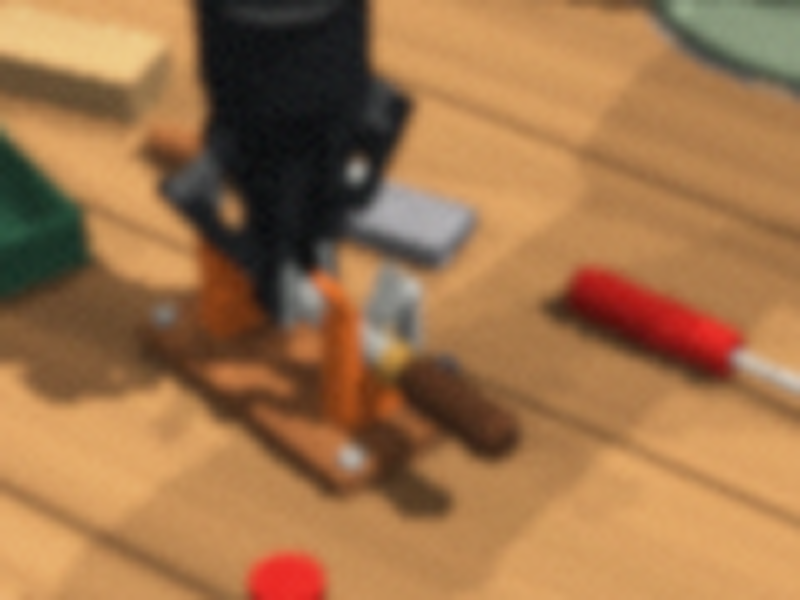

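The force is 35 N upward, the blade is low on the floors, and the tooth appears over it at (395,290). I'll ease the load and release.

apply_moves:
  jaw: [-1,-1]
  translation:
    - [0,0,0.001]
    - [0,0,0.0015]
  angular:
    - [0,0,0]
    - [0,0,0]

```text
clock: 11.4
position: [0.4784, -0.0464, 0.0608]
tool_rot: [-1.571, -0.0, -1.806]
force: [-0.4, 0.3, -0.8]
grip_width: 0.0121
```

apply_moves:
  jaw: [-0.4,-0.1,0.1,0.1,0.1]
  translation:
    - [0,0,0]
    - [0,0,0]
    - [0,0,0]
    - [0,0,0]
    - [0,0,0]
  angular:
    - [0,0,0]
    - [0,0,0]
    - [0,0,0]
    - [0,0,0]
    - [0,0,0]

```text
clock: 11.9
position: [0.4787, -0.0464, 0.0607]
tool_rot: [-1.571, -0.0, -1.806]
force: [0.1, 0.7, 0.6]
grip_width: 0.0469
```

apply_moves:
  jaw: [0.1,0.1,0.1,0.1,0.1]
  translation:
    - [0,0,0.02]
    - [0,0,0.06]
    - [0,0,0.1]
    - [0,-0.03,0.13]
    - [0,-0.07,0.15]
  angular:
    - [0,0,0]
    - [0,0,0]
    - [0,0,0]
    - [0,0,0]
    - [0,0,0]

```text
clock: 12.4
position: [0.4793, -0.1159, 0.2132]
tool_rot: [-1.568, 0.001, -1.803]
force: [1.2, -1.1, -0.3]
grip_width: 0.0472
```

apply_moves:
  jaw: [0.1,0.1,0.1,0.1,0.1]
  translation:
    - [0,-0.04,0.02]
    - [0,-0.08,0.04]
    - [0,-0.12,0.06]
    - [0,-0.16,0.08]
    - [0,-0.2,0.08]
  angular:
    - [0,0,0]
    - [0,0,0]
    - [0,0,0]
    - [0,0,0]
    - [0,0,0]

```text
clock: 12.9
position: [0.4791, -0.3185, 0.2935]
tool_rot: [-1.567, -0.001, -1.807]
force: [0.3, 0.3, -0.4]
grip_width: 0.047
```

Run:
```python
from h import *
b=grab('scene');a=grab('top');o=observe();print(o['clock'],o['position'],o['force'])
cv2.imwrite('pics/z7.png',np.hstack([cv2.resize(x[:,:,::-1],(400,300),interpolation=cv2.INTER_CUBIC) for x in (a['pixels'][166:226,248:328],b['pixels'][140:200,205:285])]))
Z=np.array([.479,-.044,.052]); d=np.array([.233,.973,0])
for f in(a,b): print([proj(f,Z+d*s).round(1) for s in(-.0625,.0625,.1375)])
```

```text
13.0 [ 0.47734751 -0.3218074   0.29065423] [-0.4950733   0.48002612 -0.64833808]
[array([314. , 201.1]), array([277.3, 192. ]), array([255.4, 186.6])]
[array([217.4, 159.4]), array([243.6, 178.5]), array([260.8, 191.1])]
```

View pics/z7.png

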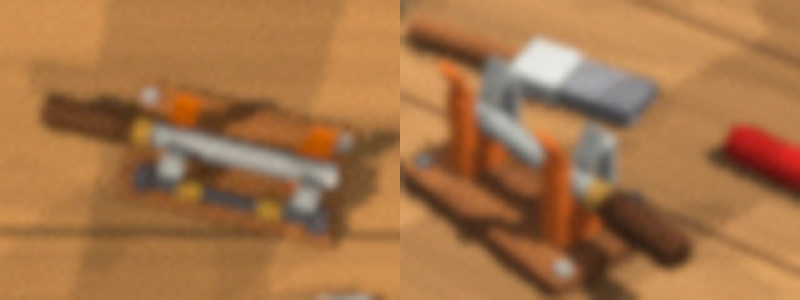

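The top view shows ferrule (278,192.6) and blade tip (315.4,201.4) against predictions of (277.3,192.0) and (314,201.1). The scene ferrule is also within about 1.5 px of the home prediction. I'll triangulate the ferrule for height, then hand in.

Run:
```python
from h import *
pts=[];Ps=[]
for n,(x0,x1,y0,y1) in(('top',(270,285,186,200)),('scene',(238,252,170,186))):
    f=grab(n);m=cv2.inRange(cv2.cvtColor(f['pixels'],cv2.COLOR_RGB2HSV),(18,110,110),(32,255,255))[y0:y1,x0:x1]
    M=cv2.moments(m,True);p=(M['m10']/M['m00']+x0,M['m01']/M['m00']+y0);print(n,p,M['m00']);pts.append(np.array(p).reshape(2,1));Ps.append(f['mtx']@np.hstack([f['R'],np.reshape(f['t'],(3,1))]))
X=cv2.triangulatePoints(*Ps,*pts).ravel();X=X[:3]/X[3];print(X.round(4),'expected home',np.array([.479,-.044,.052])+.067*np.array([.233,.973,0]))
o=observe();print(o['clock'],np.abs(o['qd']).max()); workorder.job_done()
```

```text
top (275.6666666666667, 191.75) 12.0
scene (243.66666666666666, 177.66666666666666) 12.0
[0.4948 0.0206 0.0575] expected home [0.494611 0.021191 0.052   ]
13.1 0.027076081382239835
the job is handed in; nothing more can be done
```

I moved the sanding block to the green tray, then pressed the file into the clip until it sat on the fork floors. The gripper let go and retreated, and I handed the job in at 13.1 s on the robot's clock. `job_done()` reports no verdict.

**Block:** the picture taken after release shows it standing near the middle of the tray.

**File position:** in the last pictures the blade ends lie within about 1.5 px (roughly 5 mm) of the predicted home position. The blade's middle is about 1 mm along from the midpoint of the forks.

**File height:** these two checks disagree slightly.
- **Ferrule triangulation:** it gave 57.5 mm against the 52 mm expected. The colour patch was only 12 px and faces upward, so I trust that number less, but the 4 mm height tolerance is not confirmed by it.
- **Pressing force:** at the bottom the force jumped to 35 N and dropped to about 0 when I eased up 1.5 mm. That fits a stop on the fork floors at about 53 mm.

**Jaw:** the last scene picture shows it upright and apparently shut over the blade. I had no direct reading of the jaw joint, so I did not measure its opening.

**Other things:** the arm's path stayed clear of everything else on the bench, but I did not compare their positions before and after.

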